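# Load yellow tags into the plant-tag printer

## Robot

A 6-joint arm with a two-finger parallel gripper is mounted at the origin on the work surface. World frame = base frame: x ahead of the robot, y to its left, z up, the work surface at z = 0. Lengths are in m, angles in rad, forces in N, time in s.
With the tool pointing down it reaches from about 0.35 to 0.775 m from the base axis. Payload 5.5 kg.
Tool frame: the origin (TCP) lies at the very end of the fingers, on their centre line; the grasp point (between the pads) lies 19 mm behind it; z points along the fingers, x is the direction in which the jaws open and shut, and the axes are right-handed (so a half turn about z gives the same grasp; the last joint's range is limited). The gripper opens to 85 mm and grips with 20 to 120 N. Pads are 22 mm wide; open, the fingers measure 114 mm over their backs; the gripper's body (76 mm by 85 mm) begins 54 mm behind the grasp point. The pads swing forward as they close: fully open they stand 13 mm farther back than shut.
Start: joints at [-1.387, 0.313, 0.046, 1.304, 0, 1.431], TCP at [0.183, -0.545, 0.231] pointing down, gripper open.
Joint ranges: [-2.76, 2.76], [-0.86, 1.69], [-1.03, 1.26], [-2.2, 2.34], [-1.47, 1.5], [-3.14, 3.14]. Speed limits (rad/s): [2.57, 2.57, 3.14, 3.14, 3.14, 3.14].

## Interface

Orientations are given as a unit quaternion [w, x, y, z].
In Python, from workcell import monitor, eyes, ticket gives the robot as it stands.
- The arm moves only by the tool send_rows, never from a script. Its argument "targets" is a list of rows, each a list of 5 numbers: the shift along the world's x, y, z in m, then the turn about the world's z in degrees, then the closure in counts, from 0 (fully open) to 255 (shut). A call has 1 to 12 rows; each row shifts and turns the commanded pose from where the row before left it; what a row does not reach is not made up. A row lasts 1/10 s, in which the tool goes at most 50 mm and 8.59 degrees, less where a joint would pass 70% of its speed; a pose out of reach is approached as far as the arm can. A call is refused whole if a number of a shift passes 0.05 or a number of a turn 8.59, either way. A call with a gripper value outside its range is refused whole. The fingers move at their own pace and stop on an object; "newtons" is the grip in N (left out, the last holds). Time passes only in rows, so rows that do not move let the fingers close. It gives the time, the measured TCP pose, the force and the opening at its end, in the units of the state.
- monitor.get_state(): the state, without advancing time (a new reading comes with each control period).
- eyes.read_camera(name): name is "scene" or "top" or "wrist"; returns a dict with "img" (480x640x3 uint8, red, green, blue), "z_map" (480x640 float32, m along the optical axis (not along the pixel's ray), 0 where there is no reading), "camera_matrix" (3x3 intrinsics, pixels), "pose" (4x4, takes a point from camera to world coordinates); the wrist camera has in their place "T_tool_cam" (4x4, takes a point from camera to tool coordinates, whose origin is the TCP and whose axes are the tool frame's). Camera axes: x right, y down, z forward; pixel columns grow to the right and rows downward; lengths in m; the calibration is good to about 2 mm. The wrist camera is an equidistant fisheye: a pixel r from the principal point sees the ray r / f radians off the axis. A picture is of the moment at which its call begins: read the wrist's pose just before it.
- ticket.hand_in(): hands the job in, once; it reports no verdict.
Trained networks look in the newest picture that a camera, given by its name, has taken for a name from the list of things; names that differ only in an ending like _2 or _b are one class to them, and where a whole thing is asked for, a point or a joint stands for the part that bears it (a point fixed in the world has none). Each returns a list of dicts, best first, with "conf" (0 to 1); they miss things now and then, are a little off and sometimes report something else, mostly with a low value. They report only what shows in the picture. A call takes as long as a camera call. They do not tell look-alikes from the thing itself.
- eyes.spot_in(name, camera): "xyz" ([x, y, z] in m, in world coordinates, good to about 4 mm: the middle of the surface that is visible of it).
- eyes.tip_of(name, camera): "xyz" ([x, y, z] in m, in world coordinates, good to about 4 mm: a listed point, or the origin of a listed thing).
The state is a dict: "clock": time; "joint_pos": joint angles; "qvel": joint speeds; "tau": joint torques, N m; "tcp_pos": TCP position; "orientation": TCP orientation; "wrist_force": force on the tool from outside, world axes, zero at the start; "ft_torque": the same for the moment, N m; "finger_gap": finger opening in m.
Only numpy, scipy, OpenCV 4.12 (cv2) and the standard library are available. Lean on these libraries where they do the work, as an engineer would, in place of code of your own. Each camera call takes 0.05 s, during which the arm holds its last target.

## Task

The plant-tag printer on the seedling bench is out of tags. Pull its sprung follower back by the orange grip until it catches and stays back, stand the yellow pack of tags upright on the floor of the feed track, between the nose stop and the follower, and then press the red catch so that the follower closes and holds the pack against the nose stop.

Things in the scene. Friction and masses are not known exactly. Their poses are not given: they have to be found in the camera images.
- tagger: Grey plant-tag printer, fixed, base 360 x 100 mm. Origin: on the bench under the base's middle, on the track's centre line; +x: the way the follower is pulled back; z up. Print head x -180 to -145 mm, 100 high; nose stop to x -115, 55 high. Open track from x -115 to +80: floor 15 mm above the bench, walls 54 mm apart inside, 6 thick, tops 37 mm above the bench.
- follower (a joint): Sprung follower, metres pulled back along the printer's +x: 0 at rest, empty; caught at about 0.077 (pull 0.08 to 0.09, then it stays when let go), end stop 0.092; 0.035 when closed on a pack. Spring 5 to 9 N towards 0; the catch adds a few N just before it snaps in. Pusher plate 48 mm wide, top 57 mm above the bench, its face at printer x = -90 mm + value.
- follower_grip (a point): Upright orange grip on the follower, 14 mm (printer's x) x 26 mm (y). This point lies on its centre line 92 mm above the bench, 15 mm below its top; the grip is free down to 60 mm. At printer x = -35 mm + joint value, y = 0; moves with the follower. Axes as the printer's.
- catch_top (a point): Centre of the top of the red catch pad at the printer's tail: 34 mm (printer's x) x 46 mm (y), 50 mm above the bench, at printer x = +135 mm, y = 0. Pressed straight down it gives up to 11 mm against 2.5 to 6 N and springs back; 7 mm or more lets the caught follower go. Axes as the printer's.
- pack_yellow: Banded block of yellow plant tags to load: 60 mm (its x) x 36 mm (its y) x 80 mm tall, about 0.14 kg, standing on the bench. Origin: centre of its underside, z up. It fits the track only with its 60 mm side along it, either way round. Same-sized white and green packs stand nearby and are not wanted.
Things that resemble listed ones, but are neither listed nor needed, are in the scene too. Of the things that look like the pack_yellow, the middle-sized one is meant.

How it is judged:
On the way, in this order (a step that is already met when the one before it is completed fails the run):
1. the follower is pulled back and stays caught with the gripper off the printer (value of joint follower above 0.07 m and contact force between the fingers and tagger below 0.5 N), for 0.2 s.
2. the yellow pack stands in the track while the follower is still caught back (value of joint follower above 0.07 m and x of pack_yellow in the frame of tagger between -0.095 and -0.033 m and y of pack_yellow in the frame of tagger between -0.015 and 0.015 m and z of pack_yellow in the frame of tagger below 0.021 m and angle between pack_yellow's own z axis and vertical below 0.17 rad), for 0.2 s.
At the end, for the whole second after the job is handed in: The yellow pack stands upright (within 10 degrees) on the track floor, in line with the track (within 15 degrees), against the nose stop (within 10 mm) and at rest, and the follower has closed on it (joint follower between 0.028 and 0.045 m) (value of joint follower between 0.028 and 0.045 m and x of pack_yellow in the frame of tagger between -0.095 and -0.075 m and y of pack_yellow in the frame of tagger between -0.015 and 0.015 m and z of pack_yellow in the frame of tagger below 0.021 m and angle between pack_yellow's own z axis and vertical below 0.17 rad and angle between the x axis of pack_yellow and the x axis of tagger, either way round below 0.26 rad and linear speed of pack_yellow below 0.02 m/s); the robot touches nothing.
It also fails if it takes over 61 s, if anything falls off the work surface, if the arm or the gripper's body presses on something with over 40 N, if the wrist force passes 120 N, or if a joint passes its speed limit or range.

## Working session

There is one attempt and no reset: what is moved stays moved. The work goes in short steps, Python scripts to look and compute and a tool call to move; the robot and the scene stay as the last step left them, time stands still between calls to the robot, and variables do not carry over. Pictures are saved under pics/ and viewed, and the job is handed in when it is done.

Besides the shell and the picture viewer there is one more tool, called after "Call:" by a JSON object that holds its "op" and its "data". send_rows: Moves the arm, as the interface text tells. Its arguments: {"type":"object","properties":{"targets":{"type":"array"},"newtons":{"type":"number"}},"required":["targets"]}

```bash
mkdir -p pics; ls
cat > h.py <<'E'
import cv2,numpy as np
from workcell import monitor,eyes,ticket
def snap(c,fn=None):
    d=eyes.read_camera(c)
    if fn: cv2.imwrite('pics/'+fn,d['img'][:,:,::-1])
    return d
def cloud(d):
    K=d['camera_matrix'];z=d['z_map'];v,u=np.mgrid[:480,:640]
    P=np.stack([(u-K[0,2])/K[0,0]*z,(v-K[1,2])/K[1,1]*z,z],-1)
    T=d['pose'];W=P@T[:3,:3].T+T[:3,3];W[z==0]=np.nan
    return W
E
python3 - <<'E'
from h import *
np.set_printoptions(precision=4,suppress=True)
for c in('scene','top'):
    d=snap(c,c+'0.png');np.savez(c+'0.npz',**d)
    for n in('tagger','follower_grip','catch_top','pack_yellow'):
        for f in(eyes.spot_in,eyes.tip_of):
            try:print(c,n,f.__name__,[(np.round(r['xyz'],3).tolist(),round(r['conf'],2)) for r in f(n,c)])
            except Exception as e:print(e)
print(monitor.get_state())
E
```

```text
pics
scene tagger call [([0.574, -0.172, 0.032], 0.68)]
scene tagger call [([0.396, -0.176, 0.05], 0.72), ([0.53, -0.17, 0.004], 0.62)]
scene follower_grip call [([0.582, -0.175, 0.049], 0.6)]
scene follower_grip call [([0.567, -0.176, 0.092], 0.85)]
scene catch_top call [([0.414, -0.173, 0.04], 0.71)]
scene catch_top call [([0.396, -0.175, 0.045], 0.86)]
scene pack_yellow call [([0.526, 0.355, 0.064], 0.97), ([0.412, 0.311, 0.075], 0.83), ([0.611, 0.349, 0.044], 0.72), ([0.573, -0.17, 0.031], 0.56)]
scene pack_yellow call [([0.604, 0.352, 0.002], 0.9), ([0.513, 0.363, 0.001], 0.88), ([0.396, 0.323, -0.001], 0.82)]
top tagger call [([0.544, -0.166, 0.022], 0.96)]
top tagger call [([0.531, -0.174, -0.0], 0.67)]
top follower_grip call [([0.572, -0.173, 0.032], 0.88)]
top follower_grip call [([0.565, -0.177, 0.092], 0.79)]
top catch_top call [([0.406, -0.17, 0.049], 0.93)]
top catch_top call [([0.4, -0.171, 0.05], 0.6)]
top pack_yellow call [([0.397, 0.315, 0.104], 0.8), ([0.504, 0.359, 0.08], 0.78), ([0.597, 0.349, 0.049], 0.74)]
top pack_yellow call [([0.602, 0.354, -0.007], 0.96), ([0.391, 0.324, 0.001], 0.86), ([0.51, 0.366, -0.001], 0.64)]
{'clock': 0.9, 'joint_pos': array([-1.3866,  0.3132,  0.0461,  1.3036, -0.    ,  1.4312]), 'qvel': array([-0.0011, -0.0004,  0.0002, -0.0008, -0.0012, -0.0014]), 'tau': array([ -0.    , -48.0447,  29.8814,   0.    ,  -0.0002,  -0.    ]), 'tcp_pos': array([ 0.1829, -0.5452,  0.2313]), 'orientation': array([ 0.0001,  0.8118, -0.5839,  0.0001]), 'wrist_force': array([0.2025, 0.3964, 0.7037]), 'ft_torque': array([ 0.047 , -0.0305, -0.0471]), 'finger_gap': 0.08539165713177779}
```

View pics/scene0.png

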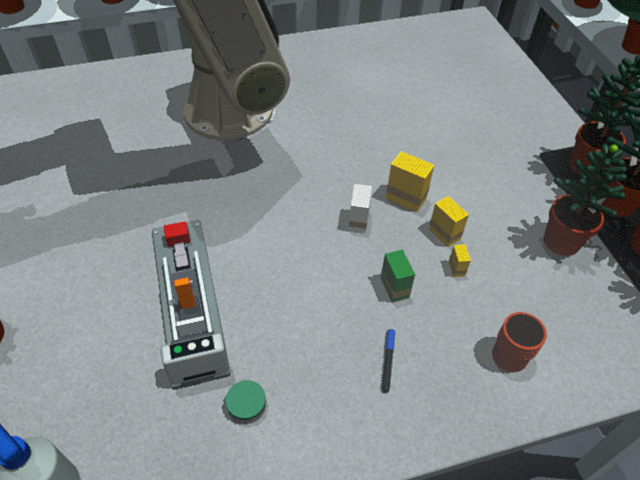

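View pics/top0.png

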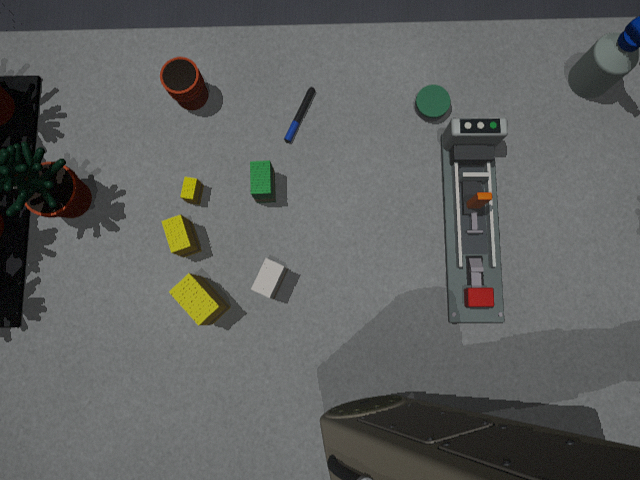

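Run:
```python
from h import *
np.set_printoptions(precision=4,suppress=True)
for c in('top','scene'):
    d=np.load(c+'0.npz');W=cloud(d);hsv=cv2.cvtColor(d['img'],cv2.COLOR_RGB2HSV);H,S,V=[hsv[...,i].astype(int) for i in range(3)]
    for nm,lo,hi in(('red',-1,6),('orange',7,20),('yellow',20,38)):
        m=((H>=lo)&(H<=hi)|((H>174) if nm=='red' else False))&(S>110)&(V>80)
        n,l,st,ce=cv2.connectedComponentsWithStats(m.astype(np.uint8))
        for i in range(1,n):
            if st[i,4]<30: continue
            P=W[l==i];P=P[~np.isnan(P[:,0])]
            if len(P)<10: continue
            zt=np.percentile(P[:,2],97);T=P[P[:,2]>zt-.006]
            r=cv2.minAreaRect((T[:,:2]*1000).astype(np.float32))
            print(c,nm,st[i],'ztop',round(zt,4),'rect mm',np.round(r[0],1),np.round(r[1],1),round(r[2],1),len(T))
```

```text
top red [468 288  26  19 489] ztop 0.0533 rect mm [ 394.3 -174. ] [45.8 31.5] 89.3 435
top orange [161  57  38  37 231] ztop 0.0938 rect mm [803.  363.3] [69.8 69.7] 51.4 214
top orange [477 192  15   8 118] ztop 0.1094 rect mm [ 564.5 -174.8] [24.5 12.8] 88.3 110
top orange [ 25 203  16  12  49] ztop 0.0925 rect mm [555.6 616.8] [37.   6.1] 57.4 41
top yellow [180 177  17  23 285] ztop 0.0555 rect mm [600.5 350.3] [23.7 39.3] 82.0 255
top yellow [161 215  30  38 703] ztop 0.0825 rect mm [510.9 362.3] [59.9 36.7] 19.6 660
top yellow [ 169  273   50   53 1306] ztop 0.1057 rect mm [395.3 321. ] [77.  47.2] 42.8 1238
scene red [164 222  26  24 405] ztop 0.0516 rect mm [ 398.1 -173. ] [36.3 45.2] 0.2 296
scene red [503 312  44  48 359] ztop 0.0935 rect mm [804.4 363.5] [69.6 71.6] 39.1 301
scene orange [592 220  12  12  30] ztop 0.0917 rect mm [635.5 613.7] [ 7.5 37.9] 26.8 29
scene orange [174 277  22  32 449] ztop 0.1074 rect mm [ 568.3 -174.3] [15.5 24.8] 0.9 105
scene yellow [ 389  152   45   47 1419] ztop 0.1042 rect mm [397.1 322.2] [79.  50.6] 42.0 630
scene yellow [386 193  41  18 203] ztop 0.0216 rect mm [417.8 313.8] [81.5 30.2] 69.4 37
scene yellow [432 196  37  41 923] ztop 0.0809 rect mm [512.6 363.8] [63.3 40.2] 19.3 429
scene yellow [429 225  32  21 121] ztop 0.0156 rect mm [524.9 352. ] [66.  28.9] 47.4 41
scene yellow [451 244  20  27 349] ztop 0.0541 rect mm [601.9 350.7] [24.1 43.8] 77.4 206
```

The scene shows the printer at about px (190,300) with its head away from the robot, so printer +x ≈ world -x. The middle-sized yellow pack is at scene px (450,220) and top px (180,235). It measures 60x37x81 mm, at (0.512, 0.363), with its x axis at about 19.5°. The grip is at (0.566, -0.1745) and the catch at (0.396, -0.1735), 170 mm apart as specified. I'll move above the grip with the jaws along the printer's x.

Call:
{"op": "send_rows", "data": {"targets": [[0.035,0.034,0,6.5,0],[0.035,0.034,0,6.5,0],[0.035,0.034,0,6.5,0],[0.035,0.034,0,6.5,0],[0.035,0.034,0,6.5,0],[0.035,0.034,0,6.5,0],[0.035,0.034,0,6.5,0],[0.035,0.034,0,6.5,0],[0.035,0.034,0,6.5,0],[0.034,0.032,0,6.5,0],[0.034,0.032,0,6,0],[0,0,0,0,0]], "newtons": 60}}

```text
clock: 2.1
tcp_pos: [0.5692, -0.1711, 0.2309]
orientation: [-0.001, 1.0, 0.0, 0.001]
wrist_force: [0.4, -0.4, 0.3]
finger_gap: 0.0845
```

Call:
{"op": "send_rows", "data": {"targets": [[0,0,0,0,0],[0,0,0,0,0]]}}

```text
clock: 2.3
tcp_pos: [0.5653, -0.1757, 0.2312]
orientation: [0.0, 1.0, -0.005, -0.0]
wrist_force: [0.1, -0.2, -0.2]
finger_gap: 0.085
```

Run:
```python
from h import *
s=monitor.get_state();print(s['clock'],s['tcp_pos'],s['joint_pos'])
d=snap('wrist','w1.png');print(d['camera_matrix'],d['T_tool_cam'])
```

```text
2.3 [ 0.56528696 -0.17567498  0.23120484] [-4.36681220e-01  3.47141835e-01  9.36680993e-02  1.31781763e+00
 -3.67597938e-04  1.14317464e+00]
[[371.64829954   0.         319.04548473]
 [  0.         371.64829954 242.99946346]
 [  0.           0.           1.        ]] [[ 9.99998754e-01 -1.37126088e-03 -7.81809116e-04 -1.48205891e-03]
 [ 1.52883601e-03  9.64638471e-01  2.63572158e-01 -6.64994480e-02]
 [ 3.92736963e-04 -2.63573025e-01  9.64639366e-01 -1.42733598e-01]
 [ 0.00000000e+00  0.00000000e+00  0.00000000e+00  1.00000000e+00]]
```

View pics/w1.png

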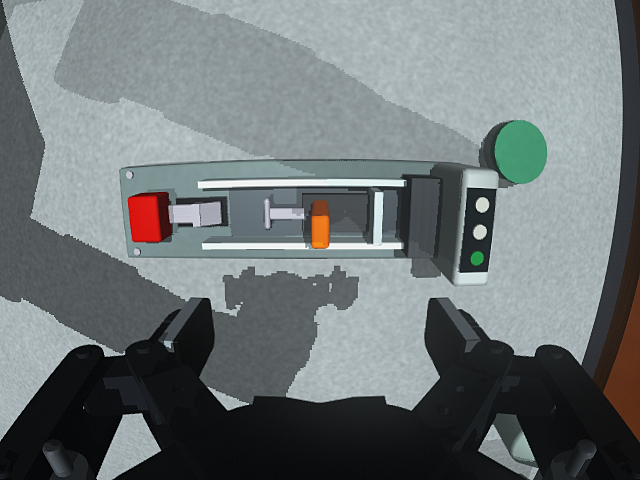

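The wrist view shows the orange grip at px (320,225), centred between the jaws. I'll descend and close on it.

Call:
{"op": "send_rows", "data": {"targets": [[0,0.001,-0.039,0,0],[0,0,-0.039,0,0],[0,0,-0.039,0,0],[0,0,-0.037,0,0],[0,0,0,0,0],[0,0,0,0,255],[0,0,0,0,255],[0,0,0,0,255],[0,0,0,0,255],[0,0,0,0,255],[0,0,0,0,255]], "newtons": 40}}

```text
clock: 3.45
tcp_pos: [0.5659, -0.1745, 0.0787]
orientation: [0.001, 1.0, -0.004, 0.0]
wrist_force: [-2.6, 0.3, 5.5]
finger_gap: 0.0133
```

Call:
{"op": "send_rows", "data": {"targets": [[-0.012,0,0,0,255],[-0.012,0,0,0,255],[-0.012,0,0,0,255],[-0.012,0,0,0,255],[-0.012,0,0,0,255],[-0.012,0,0,0,255],[-0.008,0,0,0,255],[-0.006,0,0,0,255],[0,0,0,0,255],[0,0,0,0,255],[0,0,0,0,255]]}}

```text
clock: 4.55
tcp_pos: [0.4833, -0.174, 0.0786]
orientation: [-0.0, 1.0, -0.003, 0.003]
wrist_force: [8.2, 3.4, -2.1]
finger_gap: 0.0131
```

Call:
{"op": "send_rows", "data": {"targets": [[-0.003,0,0,0,255],[0,0,0,0,255],[0,0,0,0,255],[0.003,0,0,0,255],[0.003,0,0,0,255],[0.002,0,0,0,255],[0,0,0,0,255],[0,0,0,0,255]]}}

```text
clock: 5.35
tcp_pos: [0.4884, -0.174, 0.0786]
orientation: [-0.0, 1.0, -0.003, 0.003]
wrist_force: [8.1, 3.6, -2.1]
finger_gap: 0.0134
```

Call:
{"op": "send_rows", "data": {"targets": [[0.003,0,0,0,255],[0,0,0,0,255],[0,0,0,0,255]]}}

```text
clock: 5.65
tcp_pos: [0.489, -0.174, 0.0786]
orientation: [0.0, 1.0, -0.004, 0.001]
wrist_force: [0.8, 1.8, 5.0]
finger_gap: 0.0137
```

The TCP stopped moving forward and the pull force dropped, so the follower is caught. I'll release and lift.

Call:
{"op": "send_rows", "data": {"targets": [[0,0,0,0,0],[0,0,0,0,0],[0,0,0,0,0],[0,0,0,0,0],[0,0,0,0,0],[0,0,0.04,0,0],[0,0,0.05,0,0],[0,0,0.05,0,0],[0,0,0.01,0,0],[0,0,0,0,0]]}}

```text
clock: 6.65
tcp_pos: [0.4893, -0.1749, 0.2297]
orientation: [0.001, 1.0, -0.004, 0.002]
wrist_force: [-0.0, -0.5, -0.7]
finger_gap: 0.0853
```

Run:
```python
from h import *
s=monitor.get_state();print(s['clock'],s['tcp_pos'],s['wrist_force'])
d=snap('scene','s2.png')
print(eyes.tip_of('follower_grip','scene'),eyes.tip_of('catch_top','scene'))
```

```text
6.65 [ 0.48932612 -0.17494357  0.22969938] [-0.01779027 -0.51932519 -0.71969776]
[{'xyz': [0.4933, -0.1721, 0.0935], 'conf': 0.81}] [{'xyz': [0.3957, -0.173, 0.0478], 'conf': 0.58}]
```

View pics/s2.png

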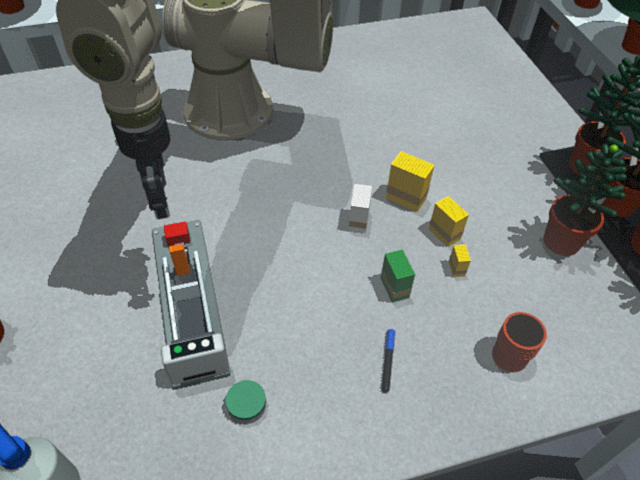

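The follower stays back; its grip is at scene px (180,260), estimated x 0.493. Next I'll go to the yellow pack.

Call:
{"op": "send_rows", "data": {"targets": [[0.0018,0.0414,0,8.5,0],[0.0018,0.0414,0,8.5,0],[0.0018,0.0414,0,8.5,0],[0.0018,0.0414,0,8.5,0],[0.0018,0.0414,0,8.5,0],[0.0018,0.0414,0,8.5,0],[0.0018,0.0414,0,8.5,0],[0.0018,0.0414,0,8.5,0],[0.0018,0.0414,0,8.5,0],[0.0018,0.0414,0,8.5,0],[0.0018,0.0414,0,8.5,0],[0.0018,0.0414,0,8.5,0]]}}

```text
clock: 8.0
tcp_pos: [0.5083, 0.3239, 0.2246]
orientation: [-0.001, 0.63, 0.777, -0.002]
wrist_force: [0.5, -0.7, 1.2]
finger_gap: 0.0853
```

Call:
{"op": "send_rows", "data": {"targets": [[0.0014,0.0412,-0.02,8,0],[0,0,-0.01,0,0],[0,0,0,0,0],[0,0,0,0,0]]}}

```text
clock: 8.4
tcp_pos: [0.5101, 0.3626, 0.1957]
orientation: [-0.001, 0.577, 0.816, -0.002]
wrist_force: [0.8, 0.2, 0.1]
finger_gap: 0.0855
```

Run:
```python
from h import *
s=monitor.get_state();print(s['clock'],s['tcp_pos'],s['orientation'],s['joint_pos'])
q=s['orientation'];print(np.degrees(2*np.arctan2(q[2],q[1])))
d=snap('wrist','w3.png')
print(eyes.tip_of('pack_yellow','wrist'))
np.savez('w3.npz',**d,p=s['tcp_pos'],q=q)
```

```text
8.4 [0.51005429 0.36263068 0.19571541] [-7.48742158e-04  5.77361957e-01  8.16486209e-01 -1.69706151e-03] [ 4.89954394e-01  4.27188554e-01  1.25242008e-01  1.27255496e+00
 -1.84802637e-04  1.50148889e-01]
109.46944088628635
[{'xyz': [0.3982, 0.3246, -0.0049], 'conf': 0.88}, {'xyz': [0.5141, 0.3636, -0.0002], 'conf': 0.86}, {'xyz': [0.5988, 0.354, 0.0013], 'conf': 0.7}]
```

View pics/w3.png

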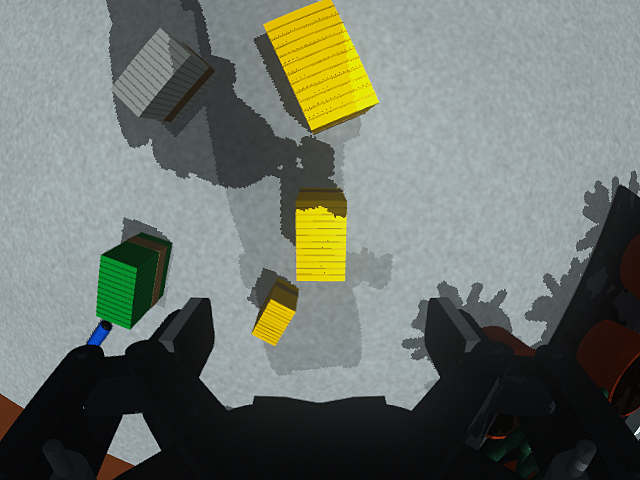

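The pack is aligned and centred at px (321,240), between the jaws. I'll descend and grasp it.

Call:
{"op": "send_rows", "data": {"targets": [[0.0015,0.0005,-0.04,0,0],[0,0,-0.04,0,0],[0,0,-0.04,0,0],[0,0,-0.03,0,0],[0,0,0,0,0],[0,0,0,0,255],[0,0,0,0,255],[0,0,0,0,255],[0,0,0,0,255],[0,0,0,0,255]], "newtons": 40}}

```text
clock: 9.5
tcp_pos: [0.514, 0.3652, 0.0498]
orientation: [0.001, 0.577, 0.817, 0.002]
wrist_force: [0.5, -0.4, 6.5]
finger_gap: 0.0355
```

Call:
{"op": "send_rows", "data": {"targets": [[0,0,0.015,0,255],[0,0,0.04,0,255],[0,0,0.05,0,255],[0,0,0.045,0,255],[0,0,0,0,255],[0,0,0,0,255]]}}

```text
clock: 10.1
tcp_pos: [0.5133, 0.3649, 0.1993]
orientation: [0.001, 0.577, 0.817, 0.002]
wrist_force: [0.2, -0.1, -1.3]
finger_gap: 0.0355
```

Run:
```python
from h import *
s=monitor.get_state();print(s['clock'],s['tcp_pos'],s['orientation'],s['wrist_force'],s['finger_gap'])
d=snap('scene','s4.png')
W=cloud(d);hsv=cv2.cvtColor(d['img'],cv2.COLOR_RGB2HSV)
m=(hsv[...,0]>=20)&(hsv[...,0]<=38)&(hsv[...,1]>110)&(hsv[...,2]>50)&(np.hypot(W[...,0]-.512,W[...,1]-.363)<.055)
print(np.nanpercentile(W[m],[2,50,98],axis=0))
```

```text
10.1 [0.51326457 0.36489504 0.19928854] [0.00086753 0.57670849 0.81694757 0.00179817] [ 0.18800388 -0.13796955 -1.29953489] 0.035491014618090955
[[0.49263945 0.33795068 0.15261192]
 [0.53380323 0.35802425 0.20409884]
 [0.54601535 0.38607856 0.23063108]]
```

View pics/s4.png

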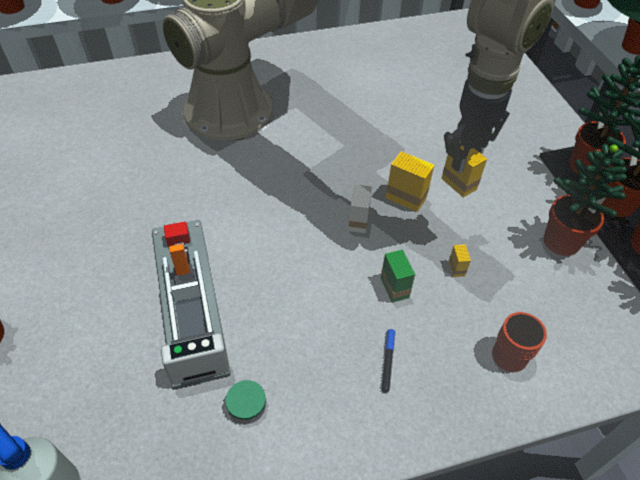

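The pack is held upright with its underside at z ≈ 0.15 (scene px (465,172)). Carrying it over the track.

Call:
{"op": "send_rows", "data": {"targets": [[0.0079,-0.04,0,-1.67,255],[0.0079,-0.045,0,-1.67,255],[0.0079,-0.045,0,-1.67,255],[0.0079,-0.045,0,-1.67,255],[0.0079,-0.045,0,-1.67,255],[0.0079,-0.045,0,-1.67,255],[0.0079,-0.045,0,-1.67,255],[0.0079,-0.045,0,-1.67,255],[0.0079,-0.045,0,-1.67,255],[0.0079,-0.045,0,-1.67,255],[0.0079,-0.045,0,-1.67,255],[0.0079,-0.045,0,-1.67,255]]}}

```text
clock: 11.35
tcp_pos: [0.606, -0.172, 0.1947]
orientation: [-0.002, 0.711, 0.704, -0.001]
wrist_force: [0.3, 0.2, -1.1]
finger_gap: 0.0354
```

Call:
{"op": "send_rows", "data": {"targets": [[0,-0.004,0,0,255],[0,0,0,0,255],[0,0,0,0,255]]}}

```text
clock: 11.65
tcp_pos: [0.6062, -0.1736, 0.1957]
orientation: [-0.002, 0.71, 0.704, -0.0]
wrist_force: [-1.3, 0.9, -0.8]
finger_gap: 0.035
```

Run:
```python
from h import *
np.set_printoptions(precision=4,suppress=True)
s=monitor.get_state();print(s['clock'],s['tcp_pos'],s['finger_gap']);q=s['orientation'];print(np.degrees(2*np.arctan2(q[2],q[1])))
for c in('top','scene'):
    d=snap(c,c+'5.png')
    W=cloud(d);hsv=cv2.cvtColor(d['img'],cv2.COLOR_RGB2HSV)
    m=(hsv[...,0]>=20)&(hsv[...,0]<=38)&(hsv[...,1]>110)&(hsv[...,2]>50)&(np.hypot(W[...,0]-.608,W[...,1]+.175)<.06)&(W[...,2]>.14)
    P=W[m];print(c,len(P))
    if len(P): print(np.nanpercentile(P,[1,50,99],axis=0))
    print(eyes.tip_of('pack_yellow',c))
    # white walls
    w=(hsv[...,1]<40)&(hsv[...,2]>190)&(abs(W[...,2]-.037)<.006)&(abs(W[...,1]+.175)<.06)&(W[...,0]>.44)&(W[...,0]<.66)
    Q=W[w]
    for sg in(1,-1):
        R=Q[(Q[:,1]+.175)*sg>.01]
        if len(R)>10: print('wall',len(R),np.polyfit(R[:,0]-.607,R[:,1],1),R[:,0].min(),R[:,0].max())
```

```text
11.65 [ 0.6062 -0.1736  0.1957] 0.03498065035504793
89.53862398481279
top 834
[[ 0.5732 -0.1922  0.1479]
 [ 0.5815 -0.1719  0.2236]
 [ 0.6123 -0.1562  0.2287]]
[{'xyz': [0.5979, 0.3536, -0.0044], 'conf': 0.8}, {'xyz': [0.3945, 0.3228, 0.0004], 'conf': 0.68}, {'xyz': [0.6008, -0.173, 0.149], 'conf': 0.65}]
wall 16 [-0.0195 -0.1484] 0.4520331874803203 0.5949874114035807
scene 1268
[[ 0.5831 -0.1913  0.1487]
 [ 0.6308 -0.174   0.2239]
 [ 0.6369 -0.1554  0.2706]]
[{'xyz': [0.6035, -0.1743, 0.1457], 'conf': 0.8}, {'xyz': [0.6024, 0.3507, 0.004], 'conf': 0.7}, {'xyz': [0.3966, 0.3209, -0.0003], 'conf': 0.59}]
wall 256 [-0.0088 -0.1446] 0.4522389083790045 0.6344029843198069
wall 32 [ 0.0101 -0.2051] 0.544394701459588 0.636763983550691
```

View pics/scene5.png

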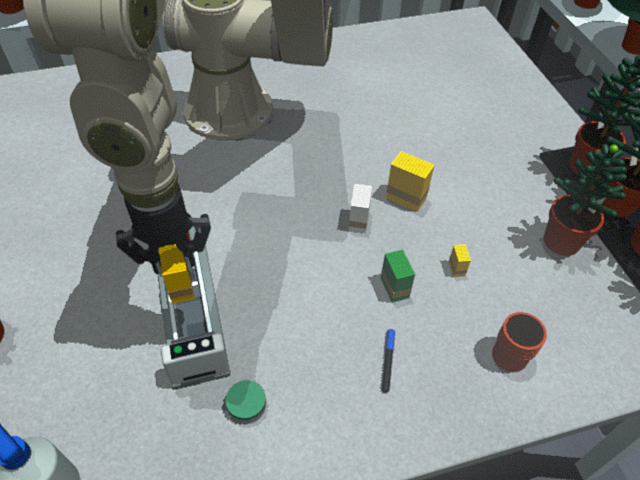

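The held pack is centred at (0.604, -0.174), and the midline between the walls is y ≈ -0.175. Lowering it into the track.

Call:
{"op": "send_rows", "data": {"targets": [[0.002,-0.001,-0.03,0,255],[0,0,-0.03,0,255],[0,0,-0.03,0,255],[0,0,-0.02,0,255],[0,0,-0.012,0,255],[0,0,0,0,255],[0,0,0,0,255]]}}

```text
clock: 12.55
tcp_pos: [0.6098, -0.1754, 0.0763]
orientation: [0.001, 0.71, 0.704, 0.0]
wrist_force: [-1.0, 0.9, -0.3]
finger_gap: 0.0355
```

Call:
{"op": "send_rows", "data": {"targets": [[0,0,-0.005,0,255],[0,0,-0.004,0,255],[0,0,-0.002,0,255],[0,0,0,0,255],[0,0,0,0,255]]}}

```text
clock: 13.05
tcp_pos: [0.6094, -0.1758, 0.0649]
orientation: [0.0, 0.71, 0.704, 0.0]
wrist_force: [0.0, 0.4, 2.8]
finger_gap: 0.0357
```

Contact is felt at the expected height, so I'm releasing.

Call:
{"op": "send_rows", "data": {"targets": [[0,0,-0.001,0,255],[0,0,0,0,150],[0,0,0,0,100],[0,0,0,0,0],[0,0,0,0,0],[0,0,0,0,0],[0,0,0.03,0,0],[0,0,0.05,0,0],[0,0,0.05,0,0],[0,0,0.01,0,0],[0,0,0,0,0]]}}

```text
clock: 14.15
tcp_pos: [0.6108, -0.1763, 0.2062]
orientation: [0.003, 0.71, 0.704, 0.001]
wrist_force: [0.2, -0.1, -0.4]
finger_gap: 0.0855
```

Call:
{"op": "send_rows", "data": {"targets": [[-0.045,0,0,0,0],[-0.045,0,0,0,100],[-0.045,0,0,0,200],[-0.045,0,0,0,255],[-0.033,0,0,0,255],[0,0,0,0,255],[0,0,0,0,255]]}}

```text
clock: 14.85
tcp_pos: [0.3953, -0.1753, 0.2019]
orientation: [-0.001, 0.71, 0.704, -0.0]
wrist_force: [0.9, -1.0, 0.3]
finger_gap: 0.0002
```

Run:
```python
from h import *
np.set_printoptions(precision=4,suppress=True)
s=monitor.get_state();print(s['clock'],s['tcp_pos'],s['finger_gap'])
for c in('scene','top'):
    d=snap(c,c+'6.png')
    W=cloud(d);hsv=cv2.cvtColor(d['img'],cv2.COLOR_RGB2HSV)
    m=(hsv[...,0]>=20)&(hsv[...,0]<=38)&(hsv[...,1]>110)&(hsv[...,2]>50)&(np.hypot(W[...,0]-.608,W[...,1]+.175)<.06)
    P=W[m];print(c,len(P))
    if len(P):
        print(np.nanpercentile(P,[1,50,99],axis=0))
        T=P[P[:,2]>.088];print(cv2.minAreaRect((T[:,:2]*1000).astype(np.float32)))
    for n in('pack_yellow','catch_top','follower_grip'): print(n,[(np.round(r['xyz'],4),r['conf']) for r in eyes.tip_of(n,c)])
```

```text
14.85 [ 0.3953 -0.1753  0.2019] 0.00020387698843958438
scene 1011
[[ 0.578  -0.2003  0.0314]
 [ 0.6224 -0.1758  0.0927]
 [ 0.6393 -0.1579  0.0972]]
((608.1629638671875, -176.14044189453125), (36.35774612426758, 63.561256408691406), 89.34732818603516)
pack_yellow [(array([ 0.6015,  0.3515, -0.0007]), 0.88), (array([ 0.6066, -0.1762,  0.0185]), 0.83), (array([ 0.395 ,  0.3198, -0.0003]), 0.78)]
catch_top []
follower_grip [(array([ 0.4909, -0.1743,  0.0934]), 0.88)]
top 1128
[[ 0.5767 -0.1954  0.0174]
 [ 0.602  -0.1714  0.0934]
 [ 0.636  -0.1586  0.0983]]
((606.8148193359375, -177.41928100585938), (38.155635833740234, 60.710662841796875), 88.45370483398438)
pack_yellow [(array([0.3955, 0.3226, 0.0012]), 0.74), (array([ 0.6037, -0.1743,  0.0151]), 0.61), (array([ 0.598 ,  0.3549, -0.0028]), 0.57)]
catch_top [(array([ 0.3983, -0.1736,  0.0491]), 0.85), (array([ 0.6043, -0.1747,  0.0174]), 0.69)]
follower_grip [(array([ 0.4891, -0.1749,  0.0887]), 0.63)]
```

View pics/scene6.png

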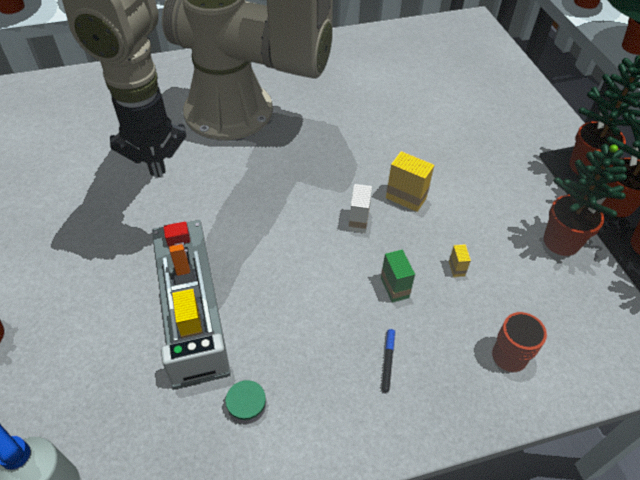

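The pack stands at (0.607, -0.176), which is printer x ≈ -0.076, upright with its top at 0.095. Scene px (186,312) shows it between the nose and the follower. Now I'll press the catch with the fingers shut.

Call:
{"op": "send_rows", "data": {"targets": [[0.001,0.001,-0.04,0,255],[0,0,-0.04,0,255],[0,0,-0.04,0,255],[0,0,-0.02,0,255],[0,0,-0.005,0,255],[0,0,-0.005,0,255],[0,0,-0.005,0,255],[0,0,-0.005,0,255],[0,0,0,0,255],[0,0,0,0,255]]}}

```text
clock: 16.25
tcp_pos: [0.398, -0.1753, 0.0443]
orientation: [0.001, 0.71, 0.704, 0.0]
wrist_force: [-0.5, -1.0, 3.4]
finger_gap: -0.0001
```

Call:
{"op": "send_rows", "data": {"targets": [[0,0,-0.002,0,255],[0,0,-0.0015,0,255],[0,0,0,0,255],[0,0,0,0,255]]}}

```text
clock: 16.65
tcp_pos: [0.3979, -0.1752, 0.0402]
orientation: [0.001, 0.71, 0.704, 0.0]
wrist_force: [1.1, -0.7, 3.9]
finger_gap: -0.0003
```

Run:
```python
from h import *
d=snap('scene','s7.png')
s=monitor.get_state();print(s['clock'],s['tcp_pos'],s['wrist_force'])
print(eyes.tip_of('follower_grip','scene'))
```

```text
16.7 [ 0.39794823 -0.17520088  0.04016736] [ 1.20834762 -1.62182248  4.7595873 ]
[{'xyz': [0.534, -0.1708, 0.0927], 'conf': 0.79}]
```

View pics/s7.png

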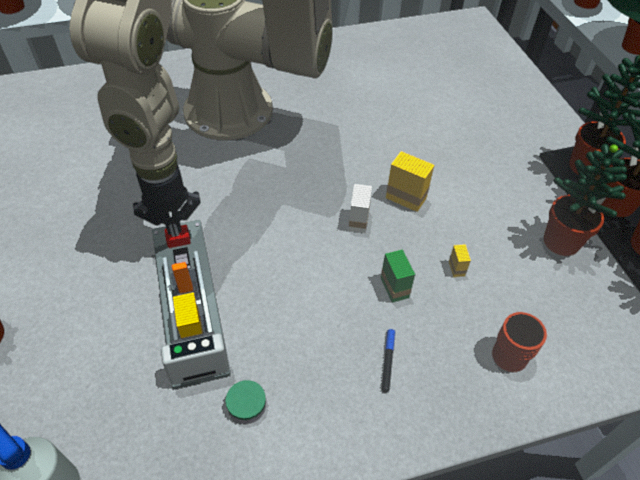

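The follower has been released and has closed on the pack. Retreating.

Call:
{"op": "send_rows", "data": {"targets": [[0,0,0.02,0,255],[0,0,0.04,0,255],[0,0,0.05,0,255],[0,0,0.05,0,255],[0,0,0,0,255],[0,0,0,0,255],[0,0,0,0,255]]}}

```text
clock: 17.45
tcp_pos: [0.3961, -0.1738, 0.1983]
orientation: [-0.002, 0.71, 0.704, -0.0]
wrist_force: [-0.6, 0.4, -0.6]
finger_gap: 0.0002
```

Run:
```python
from h import *
np.set_printoptions(precision=4,suppress=True)
s=monitor.get_state();print(s['clock'],s['tcp_pos'],s['wrist_force'])
for c in('scene','top'):
    d=snap(c,c+'8.png')
    W=cloud(d);hsv=cv2.cvtColor(d['img'],cv2.COLOR_RGB2HSV)
    m=(hsv[...,0]>=20)&(hsv[...,0]<=38)&(hsv[...,1]>110)&(hsv[...,2]>50)&(np.hypot(W[...,0]-.608,W[...,1]+.175)<.06)
    P=W[m];T=P[P[:,2]>.086];print(c,cv2.minAreaRect((T[:,:2]*1000).astype(np.float32)),np.nanpercentile(T[:,2],[5,50,95]))
    m=(hsv[...,0]>=7)&(hsv[...,0]<=19)&(hsv[...,1]>110)&(np.hypot(W[...,0]-.53,W[...,1]+.175)<.06)&(W[...,2]>.1)
    P=W[m];
    if len(P)>5:print('grip',cv2.minAreaRect((P[:,:2]*1000).astype(np.float32)))
    for n in('pack_yellow','follower_grip'): print(n,[(np.round(r['xyz'],4),r['conf']) for r in eyes.tip_of(n,c)])
```

```text
17.45 [ 0.3961 -0.1738  0.1983] [-0.5594  0.3953 -0.5715]
scene ((616.4833374023438, -176.1309051513672), (36.51234436035156, 64.85033416748047), 89.6191635131836) [0.0897 0.0937 0.0964]
grip ((531.9186401367188, -174.13409423828125), (24.877702713012695, 15.05508804321289), 88.50718688964844)
pack_yellow [(array([ 0.398 ,  0.3196, -0.0019]), 0.96), (array([ 0.616 , -0.175 ,  0.0162]), 0.93), (array([0.6007, 0.3504, 0.0016]), 0.86)]
follower_grip [(array([ 0.5327, -0.1723,  0.092 ]), 0.75)]
top ((615.4886474609375, -176.806396484375), (37.325477600097656, 61.04788589477539), 89.76129913330078) [0.0898 0.0946 0.0972]
grip ((529.4674682617188, -174.25148010253906), (24.87444496154785, 13.216453552246094), 89.85027313232422)
pack_yellow [(array([ 0.6135, -0.1754,  0.0171]), 0.97), (array([0.3945, 0.3211, 0.0011]), 0.64), (array([ 0.5326, -0.1714, -0.0016]), 0.18)]
follower_grip [(array([ 0.5324, -0.1761,  0.0897]), 0.74)]
```

View pics/scene8.png

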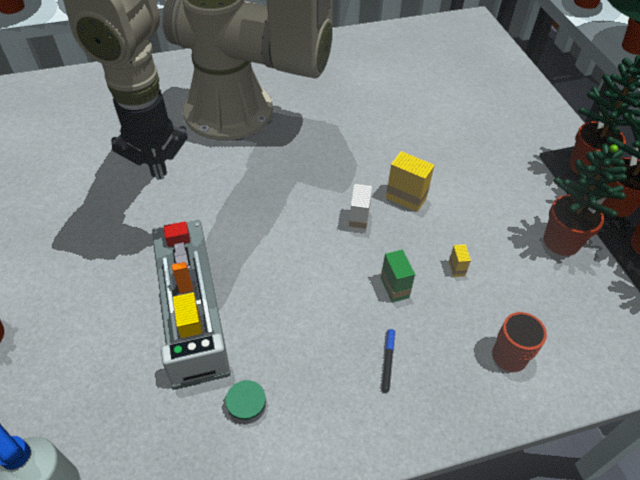

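The pack is at printer x ≈ -0.085, against the nose and upright. The follower joint is at about 0.035, and the arm is clear of everything.

```bash
python3 -c "
from workcell import ticket
print(ticket.hand_in())"
```

```text
the job is handed in; nothing more can be done
None
```

The yellow pack is loaded and held against the nose stop, and I handed the job in at about 17.5 s of the 61 s allowed. The hand-in gives no verdict.

I pulled the follower back until it caught and stood the middle-sized yellow pack upright in the track. Then I pressed the red catch with the fingers shut.

My last checks, from the scene and top cameras:
- **Pack:** it stands upright and in line with the track to within about 1°. It is at printer x ≈ -0.085 m and about 1–2 mm off the centre line, with its top at about 95 mm.
- **Follower:** it closed on the pack, with the joint at about 0.035 m.
- **Arm:** it is clear, about 0.2 m above the bench, and touches nothing.

No check failed, and the two cameras agreed to within 2–3 mm. The detector's follower-grip points varied by up to about 5 mm, mostly sideways. In one top view it also reported the pack as a second catch, which I ignored.

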